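# Rack two model-house walls and show the third to the inspection camera

## Task

Stand the wall panel with one window in the first slot of the drying rack (the one beside the brass knob), and only then the panel with two windows in the second slot, both fully down in their slots and let go. Then take the panel with the doorway out of the working block and finish while holding it still in the gripper in front of the inspection camera: right way up, its face square to the lens, its centre straight in front of the lens and about 12 cm from it. Do not shift the camera or the other things on the bench.

Things in the scene. Friction and masses are not known exactly. Their poses are not given: they have to be found in the camera images.
- panel_one: plaster wall panel of a model house, 8 mm thick (x), 50 wide (y), 105 high (z), about 70 g, upright in any one of the block's three slots; origin: centre of its underside. Top 37 mm is solid: pinch it there across the thickness, from above. It has one window, 22 mm wide and 26 mm high, in the middle of its width, 42 to 68 mm above its underside
- panel_two: plaster wall panel of a model house, 8 mm thick (x), 50 wide (y), 105 high (z), about 70 g, upright in any one of the block's three slots; origin: centre of its underside. Top 37 mm is solid: pinch it there across the thickness, from above. It has two windows side by side, each 13 mm wide and 26 mm high, with an 8 mm mullion between, at the same height
- panel_door: plaster wall panel of a model house, 8 mm thick (x), 50 wide (y), 105 high (z), about 70 g, upright in any one of the block's three slots; origin: centre of its underside. Top 37 mm is solid: pinch it there across the thickness, from above. It has a doorway 22 mm wide and 68 mm high that is open at the bottom edge
- panel_door_mid (a point): centre of the doorway panel, 52.5 mm above its underside; axes as the panel's
- block: pale wooden working block, 70 (x) x 215 (y) x 30 mm high, fixed, on the left or right; origin: centre of its underside. Three slots side by side along y, at -66, 0, +66 mm, each 10.5 (x) x 52.5 mm (y), 20 deep, hold the three panels in any order, undersides 10 mm above the bench
- rack: dark wooden drying rack, 215 (x) x 85 (y) x 30 mm high, fixed, on the other side than the block; origin: centre of its underside. Four slots one behind the other along x, at -72 (first), -24 (second), +24, +72 mm, each 10.5 (x) x 52.5 mm (y), 20 deep, mouth chamfered. A brass knob 16 mm wide, 20 mm high stands on top, at the end by the first slot
- rack_slot1 (a point): centre of the first slot's mouth, on the rack's top face 30 mm above the bench; x across the slot (the thickness of a panel), y along it, z up. A panel fully down has its underside 20 mm below this point
- rack_slot2 (a point): the same for the second slot, 48 mm from the first
- camera_stand: inspection camera's stand on the far side of the bench: round steel foot 100 mm wide, 14 mm post, yoke; 240 mm high in all, fixed to the bench; origin at the centre of its foot
- lens (a point): centre of the front of the inspection camera's lens (34 mm aluminium barrel, 18 mm long, on a black 36 x 50 x 36 mm head), about 220 mm above the bench. It looks along this frame's -x, towards the robot and 0.12 to 0.42 rad downward; y is level, z is the camera's up. The head sits in a stiff hinge; do not move it
- panel_blank: blank wall panel without openings, 8 x 50 x 105 mm like the others, standing in the rack's fourth slot; stays there
- paint_pot_a: small paint pot, 34 mm diameter, 45 mm high, on the bench between rack and block; a bystander, origin at its underside or handle
- paint_pot_b: a second pot like paint_pot_a; a bystander, origin at its underside or handle
- tape_roll: roll of tape lying flat, 68 mm diameter, 19 mm high; a bystander, origin at its underside or handle
- glue_bottle: white glue bottle standing, 48 mm diameter, 130 mm high; a bystander, origin at its underside or handle
- water_cup: clear plastic cup, 70 mm wide, 80 mm high; a bystander, origin at its underside or handle
- brush: flat brush lying on the bench near the left edge of the work area; a bystander, origin at its underside or handle
- screwdriver: screwdriver lying near the far edge of the bench; a bystander, origin at its underside or handle
Mind the look-alikes: they are no part of the job. Leave any blue or red look-alike of the panel_two alone. Leave any green or turquoise look-alike of the panel_door alone.

How it is judged:
By the outcome, as a careful person would: the job done as asked, in the order asked, and still so for the second after the job is handed in, while the arm keeps its last pose, push and grip.
It also fails if it takes over 72 s, if anything falls off the work surface, if the arm or the gripper's body presses on something with over 40 N, if the wrist force passes 120 N, or if a joint passes its speed limit or range.

## Robot

A 6-joint arm with a two-finger parallel gripper is mounted at the origin on the work surface. World frame = base frame: x ahead of the robot, y to its left, z up, the work surface at z = 0. Lengths are in mm, angles in rad, forces in N, time in s.
With the tool pointing down it reaches from about 350 to 875 mm from the base axis. Payload 4.2 kg.
Tool frame: the origin (TCP) lies midway between the tips of the shut fingers; the grasp point (between the pads) lies 19 mm behind it (arm.grasp_offset is the distance from the TCP to the grasp point, in mm); z points along the fingers, y is the line along which they close (so a half turn about z gives the same grasp; the last joint's range is limited). The gripper opens to 85 mm and grips with 20 to 120 N. Pads are 22 mm wide; open, the fingers measure 114 mm over their backs; the gripper's body (76 mm by 85 mm) begins 54 mm behind the grasp point. The pads swing forward as they close: fully open they stand 13 mm farther back than shut.
Start: joints at [1.367, 0.385, 0.008, 0, -1.194, -0.259], TCP at [279.001, 559.248, 231.312] pointing down, gripper open.
Joint ranges: [-3.14, 3.14], [-1.21, 2.06], [-1.07, 1.41], [-3.16, 2.05], [-2.99, -0.16], [-3.1, 3.1]. Speed limits (rad/s): [2.79, 2.79, 3.14, 3.14, 3.14, 3.14].

## Interface

Orientations are given as a unit quaternion [x, y, z, w].
In Python, from bench import arm gives the robot as it stands. The module is installed in compiled form; this text tells all that it offers.
- The arm moves only by the tool servo_tool, never from a script. Its argument "increments" is a list of rows, each a list of 7 numbers: the opening, from 0 (shut) to 1 (fully open), then the shift along the tool's x, y, z in m, then the turn, a rotation vector about the tool's x, y, z in degrees. In form: [[grip, x, y, z, ax, ay, az], ...]. A call has 1 to 12 rows; each row is the pose to reach, as a shift and turn from the pose commanded when the call began, along the tool's axes at that moment; what a row does not reach only later rows make up. A row lasts 1/8 s, in which the tool goes at most 62.5 mm and 10.7 degrees, less where a joint would pass 70% of its speed; a pose out of reach is approached as far as the arm can. A call with a gripper value outside its range is refused whole. The fingers move at their own pace and stop on an object; the grip force is fixed at half the most. Time passes only in rows, so rows that repeat a pose let the fingers close. It gives the time, the measured TCP pose, the force, the opening and the grip force at its end, in the units of the state.
- arm.read_state(): the state, without advancing time (a new reading comes with each control period).
- arm.get_image(name): name is "scene" or "top" or "wrist"; returns a dict with "color" (400x640x3 uint8, red, green, blue), "fx", "fy", "cx", "cy" (pixels), "rvec" (rotation vector, rad) and "tvec" (3), from world to camera coordinates, as OpenCV has them; the wrist camera has in their place "hand_eye" (4x4, takes a point from camera to tool coordinates, whose origin is the TCP and whose axes are the flange's). Camera axes: x right, y down, z forward; pixel columns grow to the right and rows downward; lengths in mm; the calibration is good to about 2 mm. A picture is of the moment at which its call begins: read the wrist's pose just before it. There is no depth.
- arm.job_done(): hands the job in; it is judged then, once.
Trained networks look in the newest picture that a camera, given by its name, has taken for a name from the list of things; names that differ only in an ending like _2 or _b are one class to them, and where a whole thing is asked for, a point or a joint stands for the part that bears it (a point fixed in the world has none). Each returns a list of dicts, best first, with "p" (0 to 1); they miss things now and then, are a little off and sometimes report something else, mostly with a low value. They report only what shows in the picture. A call takes as long as a camera call. They do not tell look-alikes from the thing itself.
- arm.look_for(camera, thing): "box" ([centre column, centre row, width, height] in pixels, round what is visible of it).
- arm.spot_point(camera, thing): "centre" ([column, row] in pixels: a listed point, or the origin of a listed thing).
The state is a dict: "clock": time; "joints": joint angles; "joint_vel": joint speeds; "joint_efforts": joint torques, N m; "position": TCP position; "ee_rot": TCP orientation; "contact_force": force on the tool from outside, world axes, zero at the start; "wrist_torque": the same for the moment, N m; "gripper_width": finger opening in mm; "grasp_force": force on a finger pad.
Only numpy, scipy, OpenCV 4.12 (cv2) and the standard library are available. Lean on these libraries where they do the work, as an engineer would, in place of code of your own. Each camera call takes 0.05 s, during which the arm holds its last target. There are 200 camera calls.

## Working session

There is one attempt and no reset: what is moved stays moved. The work goes in short steps, Python scripts to look and compute and a tool call to move; the robot and the scene stay as the last step left them, time stands still between calls to the robot, and variables do not carry over. Pictures are saved under pics/ and viewed, at most 10 in all, crops included, and the job is handed in when it is done.

Besides the shell and the picture viewer there is one more tool, called after "Request:" by a JSON object that holds its "op" and its "data". servo_tool: Moves the arm, as the interface text tells. Its arguments: {"type":"object","properties":{"increments":{"type":"array","items":{"type":"array","items":{"type":"number"}}}},"required":["increments"]}

```bash
mkdir -p pics; python3 - <<'E'
from bench import arm
import cv2
print(arm.read_state(), arm.grasp_offset)
for c in ("scene","top"):
    im=arm.get_image(c); cv2.imwrite(f"pics/{c}0.png",im["color"][:,:,::-1])
    print(c,{k:v for k,v in im.items() if k!="color"})
    for t in ["panel_one","panel_two","panel_door","block","rack","rack_slot1","rack_slot2","lens","camera_stand","panel_blank","glue_bottle","water_cup"]:
        try: print(t,[(round(d["p"],2),[round(v) for v in d["centre"]]) for d in arm.spot_point(c,t)][:5])
        except Exception as e: print(t,e)
E
```

```text
{'clock': 0.0, 'joints': array([ 1.36662276e+00,  3.85583103e-01,  6.62344396e-03, -5.09644647e-04,
       -1.19399003e+00, -2.58574351e-01]), 'joint_vel': array([-4.51797031e-04,  1.10873600e-03,  4.01114917e-04, -6.24510308e-04,
       -1.28311827e-03,  4.43208460e-05]), 'joint_efforts': array([ 1.22961360e-04, -3.92290521e+01,  1.88397825e+01,  4.18600962e+00,
       -4.76734887e-03, -4.16845481e-06]), 'position': array([278.73962577, 558.74990853, 230.20304259]), 'ee_rot': array([ 9.73330089e-01, -2.29406456e-01, -2.07473884e-04,  1.08272475e-03]), 'contact_force': array([0.06762883, 0.70413297, 0.8337769 ]), 'wrist_torque': array([ 0.03244087, -0.0348248 , -0.01411684]), 'grasp_force': 0.0, 'gripper_width': 85.61951795153455} 18.700000000000003
scene {'fx': 425.1031466516836, 'fy': 425.1031466516836, 'cx': 317.70311141953374, 'cy': 202.0501865926229, 'rvec': array([ 2.26139356,  1.03957787, -0.39150728]), 'tvec': array([-353.77573199, -193.98679283, 1434.86570838])}
panel_one [(0.73, [229, 280])]
panel_two [(0.83, [275, 227]), (0.68, [288, 283]), (0.68, [168, 339]), (0.63, [250,
[... 502 characters left out ...]
013617183, 'cy': 198.85934174304774, 'rvec': array([ 2.20912681, -2.15310268,  0.07452091]), 'tvec': array([   2.66337251,  537.67079371, 1399.90146847])}
panel_one [(0.43, [388, 222])]
panel_two [(0.56, [359, 191]), (0.4, [331, 238]), (0.19, [386, 155])]
panel_door [(0.52, [405, 219]), (0.49, [419, 273]), (0.45, [381, 191]), (0.39, [242, 222])]
block [(0.83, [388, 221]), (0.25, [267, 143])]
rack [(0.86, [250, 200]), (0.43, [268, 144])]
rack_slot1 [(0.68, [246, 209]), (0.6, [242, 223])]
rack_slot2 [(0.68, [246, 209]), (0.6, [242, 223])]
lens [(0.7, [257, 180]), (0.6, [332, 135])]
camera_stand []
panel_blank []
glue_bottle [(0.51, [265, 147]), (0.2, [406, 218])]
water_cup [(0.58, [386, 155])]
```

```bash
python3 - <<'E'
import cv2
a=cv2.imread("pics/scene0.png")[150:400,100:500]; cv2.imwrite("pics/scene0c.png",cv2.resize(a,None,fx=2,fy=2,interpolation=cv2.INTER_CUBIC))
a=cv2.imread("pics/top0.png")[80:320,180:480]; cv2.imwrite("pics/top0c.png",cv2.resize(a,None,fx=2.5,fy=2.5,interpolation=cv2.INTER_CUBIC))
E
```

```text
(no output)
```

View pics/scene0c.png

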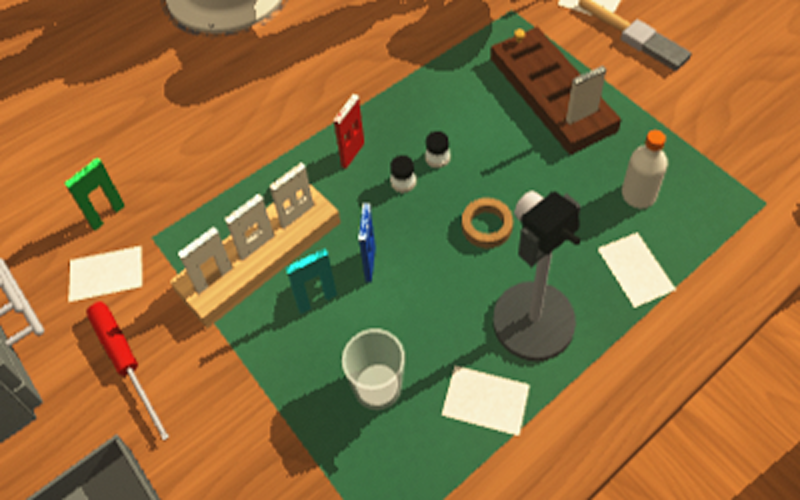

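View pics/top0c.png

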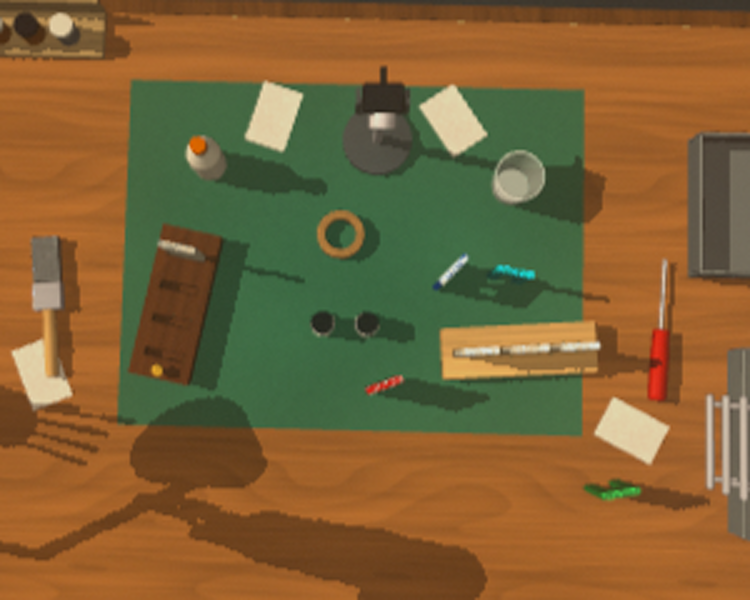

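The block holds, from the rack side: two windows (top px ~(372,220)), one window (~(396,219)) and doorway (~(415,218)). All three are plaster white. The red/blue two-window and green/turquoise door panels are look-alikes. Next, measure.

```bash
cat > h.py <<'E'
import numpy as np, cv2
from scipy.spatial.transform import Rotation as R
from bench import arm
def cam(name, st=None):
    if name=="wrist": st=arm.read_state()
    im=arm.get_image(name); K=np.array([[im["fx"],0,im["cx"]],[0,im["fy"],im["cy"]],[0,0,1]])
    if name=="wrist":
        T=np.eye(4); T[:3,:3]=R.from_quat(st["ee_rot"]).as_matrix(); T[:3,3]=st["position"]
        M=np.linalg.inv(T@im["hand_eye"]); Rm,t=M[:3,:3],M[:3,3]
    else: Rm,t=R.from_rotvec(im["rvec"]).as_matrix(),np.array(im["tvec"])
    return im["color"],(K,Rm,t)
def proj(c,P):
    q=np.atleast_2d(P)@c[1].T+c[2]; q=q@c[0].T; return q[:,:2]/q[:,2:]
def ray(c,px,z):
    d=np.linalg.inv(c[0])@np.array([px[0],px[1],1.]); d=c[1].T@d; o=-c[1].T@c[2]
    return o+d*(z-o[2])/d[2]
E
python3 - <<'E'
from h import *
col,c=cam("top"); print("top cam at",-c[1].T@c[2])
im=col; hsv=cv2.cvtColor(im,cv2.COLOR_RGB2HSV)
def p(cx,cy,z): # crop px
    return ray(c,(180+cx/2.5,80+cy/2.5),z).round(1)
for n,l,z in [("block",[(440,328),(596,320),(600,372),(443,380)],30),("rack",[(164,226),(221,236),(187,384),(130,372)],30),("panels",[(453,352),(497,349),(501,350),(547,348),(552,347),(600,345)],115),("knob",[(157,370)],50),("lens",[(382,122)],220),("stand",[(377,140)],0),("red",[(385,385)],105),("blue",[(451,272)],105),("turq",[(516,271)],105),("pots",[(322,322),(367,322)],45),("bottle",[(199,146)],130),("cup",[(519,173)],80)]:
    print(n,[p(x,y,z).tolist()[:2] for x,y in l])
s,cs=cam("scene"); print("scene cam",-cs[1].T@cs[2])
# triangulate lens
def tri(c1,p1,c2,p2):
    P=[k[0]@np.c_[k[1],k[2]] for k in(c1,c2)]
    X=cv2.triangulatePoints(P[0],P[1],np.array(p1,float).reshape(2,1),np.array(p2,float).reshape(2,1)); return (X[:3]/X[3]).ravel()
print("lens tri",tri(c,(332.8,128.5),cs,(365,252)), arm.spot_point("scene","lens"))
w,cw=cam("wrist"); cv2.imwrite("pics/w0.png",w[:,:,::-1]); print("wrist cam",-cw[1].T@cw[2],cw[1][2])
for t in("rack_slot1","rack_slot2","rack"):
  print(t,[(round(d["p"],2),np.round(d["centre"]),ray(cw,d["centre"],30).round(1)) for d in arm.spot_point("wrist",t)])
E
```

```text
top cam at [ 433.04529572    7.51794911 1435.70064766]
block [[497.0, -126.9], [513.8, -345.0], [441.3, -351.0], [424.5, -132.4]]
rack [[631.1, 265.4], [619.0, 184.4], [409.7, 224.7], [424.4, 305.0]]
panels [[462.0, -136.4], [467.5, -194.1], [466.3, -199.3], [470.5, -259.6], [471.9, -266.2], [476.2, -329.1]]
knob [[428.2, 263.7]]
lens [[740.0, -32.7]]
stand [[768.9, -33.4]]
red [[416.4, -48.5]]
blue [[568.5, -133.0]]
turq [[572.1, -219.4]]
pots [[500.4, 38.3], [502.0, -24.1]]
bottle [[724.6, 205.0]]
cup [[709.2, -226.0]]
scene cam [1049.53252865 -411.97904441  974.87562474]
lens tri [738.5864661  -31.90430796 230.83545311] [{'centre': [359.0, 251.3], 'p': 0.96}, {'centre': [319.0, 227.1], 'p': 0.66}]
wrist cam [342.3292369  526.56594939 372.26091927] [-0.24945346  0.12490911 -0.96029719]
rack_slot1 []
rack_slot2 []
rack []
```

View pics/w0.png

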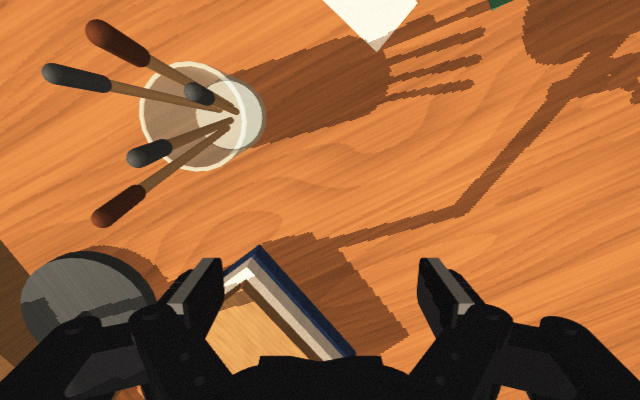

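Wrist view shows only unrelated clutter. Moving over the rack to look.

Request:
{"op": "servo_tool", "data": {"increments": [[1, 0.02, 0.01, -0.05, 0, 0, 5], [1, 0.07, 0.035, -0.07, 0, 0, 14], [1, 0.12, 0.06, -0.07, 0, 0, 24], [1, 0.17, 0.085, -0.07, 0, 0, 34], [1, 0.22, 0.11, -0.07, 0, 0, 44], [1, 0.27, 0.135, -0.07, 0, 0, 54], [1, 0.32, 0.16, -0.07, 0, 0, 64], [1, 0.356, 0.172, -0.07, 0, 0, 74], [1, 0.356, 0.172, -0.07, 0, 0, 74], [1, 0.356, 0.172, -0.07, 0, 0, 74], [1, 0.356, 0.172, -0.07, 0, 0, 74]]}}

```text
clock: 3.02
position: [520.1, 247.3, 301.4]
ee_rot: [-0.64, 0.768, 0.0, 0.0]
contact_force: [-1.6, 0.1, 0.0]
gripper_width: 85.7
grasp_force: 0.0
```

```bash
python3 - <<'E'
from h import *
w,cw=cam("wrist"); cv2.imwrite("pics/w1.png",w[:,:,::-1]); s=arm.read_state(); print(s["clock"],s["position"],s["joints"],cw[0][0,0],"cam",-cw[1].T@cw[2],cw[1][2])
np.savez("w1.npz",K=cw[0],R=cw[1],t=cw[2])
for t in("rack_slot1","rack_slot2","rack","panel_blank","lens"):
  print(t,[(round(d["p"],2),np.round(d["centre"]),ray(cw,d["centre"],30).round(1)) for d in arm.spot_point("wrist",t)])
E
```

```text
3.075 [520.13618169 247.30184178 301.42637091] [ 7.24936717e-01  2.60267886e-01  2.96223242e-03 -6.79575516e-05
 -1.31334252e+00 -9.06242692e-01] 328.09898473526846 cam [507.2510807  176.48017263 442.37381065] [ 0.05063829  0.27508004 -0.96008684]
rack_slot1 [(0.96, array([374., 171.]), array([454.5, 264.8,  30. ])), (0.86, array([338., 170.]), array([498.7, 254.4,  30. ]))]
rack_slot2 [(0.96, array([374., 171.]), array([454.5, 264.8,  30. ])), (0.86, array([338., 170.]), array([498.7, 254.4,  30. ]))]
rack [(0.86, array([319., 165.]), array([521.8, 244.3,  30. ]))]
panel_blank [(0.9, array([268., 164.]), array([584.5, 231. ,  30. ]))]
lens []
```

View pics/w1.png

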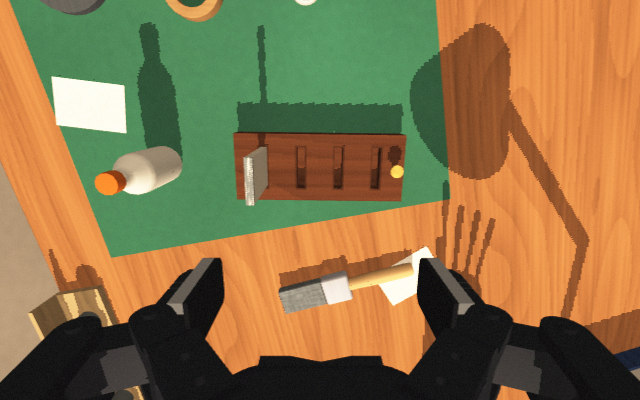

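The rack is seen cleanly: slots at ~(375,168) and (338,168), knob at (397,172), blank panel in the fourth slot (256,175). Next I'll fit its pose from slot contrast and edges.

```bash
cat >> h.py <<'E'
from scipy.optimize import minimize
from scipy.ndimage import map_coordinates
def grid(x0,x1,y0,y1,z,s=1.5):
    a,b=np.meshgrid(np.arange(x0,x1+.01,s),np.arange(y0,y1+.01,s)); return np.c_[a.ravel(),b.ravel(),np.full(a.size,z)]
def place(P,q):
    c,s=np.cos(q[2]),np.sin(q[2]); return np.c_[q[0]+c*P[:,0]-s*P[:,1],q[1]+s*P[:,0]+c*P[:,1],P[:,2]]
def val(g,c,P):
    p=proj(c,P); return map_coordinates(g,[p[:,1],p[:,0]],order=1,mode='nearest')
def fit(score,q0,d=(6,6,.05)):
    best=None
    for i in range(8):
        r=np.random.RandomState(i).uniform(-1,1,3)*np.array(d) if i else 0
        q=np.array(q0)+r; S=np.vstack([q]+[q+np.eye(3)[k]*d[k]*.7 for k in range(3)])
        m=minimize(score,q,method='Nelder-Mead',options=dict(initial_simplex=S,xatol=1e-3,fatol=1e-4))
        if best is None or m.fun<best.fun: best=m
    return best
def edge_score(g,c,rects,z):
    # mean inside-vs-outside contrast at rectangle borders; rects: (x0,x1,y0,y1,sign)
    parts=[]
    for x0,x1,y0,y1,sg in rects:
        for e in ([(x0,y0),(x1,y0),(0,-1)],[(x0,y1),(x1,y1),(0,1)],[(x0,y0),(x0,y1),(-1,0)],[(x1,y0),(x1,y1),(1,0)]):
            t=np.linspace(.08,.92,60)[:,None]; L=np.array(e[0])*(1-t)+np.array(e[1])*t; n=np.array(e[2])
            parts.append((np.c_[L+2*n,np.full(60,z)],np.c_[L-2*n,np.full(60,z)],sg))
    return lambda q:-sum(sg*np.mean(val(g,c,place(o,q))-val(g,c,place(i,q))) for o,i,sg in parts)
E
python3 - <<'E'
from h import *
f=np.load("w1.npz"); c=(f["K"],f["R"],f["t"]); im=cv2.imread("pics/w1.png")[:,:,::-1].astype(float)
red=im[:,:,0]
def fitrack(im,c):
    rg=im[:,:,0]-im[:,:,1]
    r=edge_score(im[:,:,0],c,[(x-5.5,x+5.5,-26.5,26.5,1) for x in(-72,-24,24)],30)
    o=edge_score(rg,c,[(-107.5,107.5,-42.5,42.5,-1)],30)
    return fit(r,(521,245,-.19)),fit(o,(521,245,-.19)),fit(lambda q:r(q)+o(q),(521,245,-.19))
for m in fitrack(im,c): print("wrist",m.x,m.fun)
# dark centroid of slots
for a in("top",):
    col,ct=cam(a)
    for m in fitrack(col.astype(float),ct): print(a,m.x,m.fun)
cv2.imwrite("pics/w1c.png",cv2.resize(im[120:215,225:415,::-1].astype(np.uint8),None,fx=4,fy=4,interpolation=cv2.INTER_CUBIC))
q=fitrack(im,c)[2].x
print(proj(c,place(np.array([[-72,0,30],[-24,0,30],[-107.5,-42.5,30],[107.5,42.5,30],[-107.5,42.5,30],[107.5,-42.5,30.]]),q)).round(1))
E
```

```text
wrist [ 5.21835303e+02  2.48019290e+02 -1.93950063e-01] -453.6368261864855
wrist [ 5.21822200e+02  2.47183447e+02 -1.92014616e-01] -454.3972858002779
wrist [ 5.21852567e+02  2.47442134e+02 -1.95007645e-01] -902.8767393084813
top [ 5.22160417e+02  2.48002433e+02 -1.91819324e-01] -131.34387496647975
top [ 5.22988510e+02  2.47061132e+02 -1.91948447e-01] -164.20939857383425
top [ 5.22598254e+02  2.47653796e+02 -1.93350466e-01] -290.9015940212088
[[375.7 168.2]
 [337.9 167.7]
 [406.6 134.5]
 [236.1 198.6]
 [400.9 200.8]
 [232.1 132. ]]
```

View pics/w1c.png

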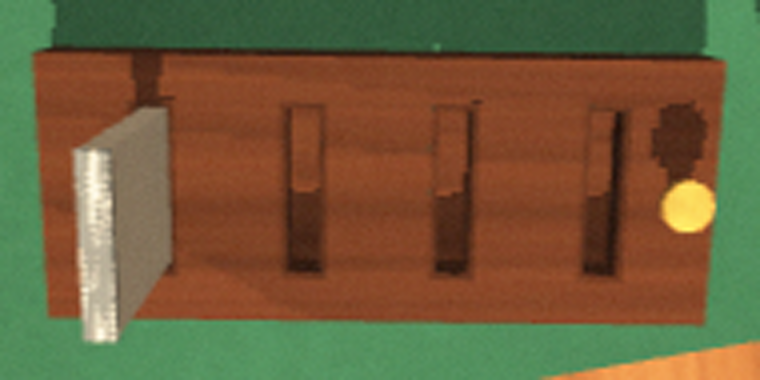

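Rack fits agree across cameras: centre (522.1, 247.4), yaw −0.194. Now to the block.

Request:
{"op": "servo_tool", "data": {"increments": [[1, 0.04, -0.003, 0, 0, 0, -1], [1, 0.1, -0.008, 0, 0, 0, -3], [1, 0.16, -0.012, 0, 0, 0, -5], [1, 0.22, -0.017, 0, 0, 0, -7], [1, 0.28, -0.021, 0, 0, 0, -9], [1, 0.34, -0.026, 0, 0, 0, -11], [1, 0.4, -0.031, 0, 0, 0, -13], [1, 0.45, -0.035, 0, 0, 0, -14], [1, 0.488, -0.037, 0, 0, 0, -15], [1, 0.488, -0.037, 0, 0, 0, -15], [1, 0.488, -0.037, 0, 0, 0, -15]]}}

```text
clock: 4.75
position: [468.0, -239.9, 301.2]
ee_rot: [0.734, -0.679, -0.0, -0.0]
contact_force: [0.3, 0.7, 0.0]
gripper_width: 85.3
grasp_force: 0.0
```

```bash
python3 - <<'E'
from h import *
w,c=cam("wrist"); s=arm.read_state(); print(s["clock"],s["position"],s["ee_rot"],s["joints"])
np.savez("w2.npz",K=c[0],R=c[1],t=c[2],im=w)
im=w.astype(float); 
def fitblock(im,c,q0):
    g=im[:,:,0]-im[:,:,1]; o=edge_score(g,c,[(-35,35,-107.5,107.5,-1)],30)
    # panel tops
    b=im[:,:,2]; p=edge_score(b,c,[(-4,4,y-25,y+25,-1) for y in(-66,0,66)],115)
    return fit(o,q0),fit(p,q0,(4,4,.03))
for m in fitblock(im,c,(469,-239,.077)): print("wrist",m.x,m.fun)
t,ct=cam("top")
for m in fitblock(t.astype(float),ct,(469,-239,.077)): print("top",m.x,m.fun)
for k in("panel_one","panel_two","panel_door"): print(k,[(round(d["p"],2),np.round(d["centre"]),ray(c,d["centre"],10).round()) for d in arm.spot_point("wrist",k)])
w=cv2.resize(w[60:300,100:540,::-1],None,fx=1.8,fy=1.8)
sc=cv2.imread("pics/scene0.png")[225:305,180:270]; sc=cv2.resize(sc,(486,432),interpolation=cv2.INTER_CUBIC)
cv2.imwrite("pics/w2.png",w[:432]); cv2.imwrite("pics/conf.png",np.vstack([cv2.resize(w,(550,300)),cv2.resize(sc,(550,300))]))
E
```

```text
4.8 [ 468.1750895  -239.53803974  301.3570417 ] [ 7.34473072e-01 -6.78637823e-01  2.42684239e-06 -1.02851286e-04] [-1.64274094e-01  1.70972377e-01 -1.13008349e-01 -1.76277830e-04
 -1.28669854e+00  2.43306989e-01]
wrist [ 4.69063539e+02 -2.36444213e+02  6.99543004e-02] -205.1441826206229
wrist [ 4.68970876e+02 -2.36325773e+02  7.21817642e-02] -1760.6001601672663
top [ 4.70028084e+02 -2.49532309e+02  7.13354456e-02] -23.899445869341672
top [ 4.71315139e+02 -2.50312680e+02  1.17795487e-01] -102.66852843541261
panel_one [(0.96, array([318., 164.]), array([ 471., -240.,   10.]))]
panel_two [(0.88, array([342., 291.]), array([420., -54.,  10.])), (0.74, array([245., 230.]), array([ 566., -140.,   10.])), (0.7, array([320., 215.]), array([ 463., -170.,   10.]))]
panel_door [(0.93, array([319., 116.]), array([ 475., -302.,   10.])), (0.81, array([246., 176.]), array([ 566., -217.,   10.])), (0.66, array([471.,  79.]), array([ 290., -360.,   10.]))]
```

View pics/conf.png

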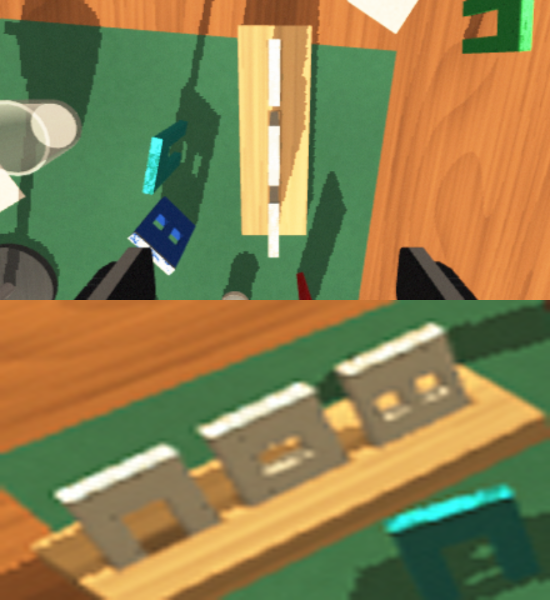

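Confirmed: door at the −y end, one window in the middle, two windows at the +y end. Cross-check the block pose with the first (unoccluded) top picture.

```bash
python3 - <<'E'
from h import *
K=np.array([[401.4806,0,315.3878],[0,401.4806,198.8593],[0,0,1]]); c=(K,R.from_rotvec([2.20912681,-2.15310268,0.07452091]).as_matrix(),np.array([2.66337251,537.67079371,1399.90146847]))
im=cv2.imread("pics/top0.png")[:,:,::-1].astype(float); q0=(469,-237,.072)
o=edge_score(im[:,:,0]-im[:,:,2]*0,c,[(-35,35,-107.5,107.5,-1)],30); m=fit(o,q0,(4,4,.03)); print(m.x,m.fun)
p=edge_score(im[:,:,2],c,[(-4,4,y-25,y+25,-1) for y in(-66,0,66)],115); m=fit(p,q0,(4,4,.03)); print(m.x,m.fun)
E
```

```text
[ 4.70579167e+02 -2.35603092e+02  7.15758241e-02] -287.9600172446486
[ 4.70875284e+02 -2.36857598e+02  7.20947578e-02] -808.5364252091671
```

Request:
{"op": "servo_tool", "data": {"increments": [[0.5, -0.003, -0.0018, 0.03, 0, 0, 0.4], [0.5, -0.003, -0.0018, 0.08, 0, 0, 0.4], [0.5, -0.003, -0.0018, 0.13, 0, 0, 0.4], [0.5, -0.003, -0.0018, 0.17, 0, 0, 0.4], [0.5, -0.003, -0.0018, 0.2, 0, 0, 0.4], [0.5, -0.003, -0.0018, 0.221, 0, 0, 0.4], [0.5, -0.003, -0.0018, 0.221, 0, 0, 0.4], [0, -0.003, -0.0018, 0.221, 0, 0, 0.4], [0, -0.003, -0.0018, 0.221, 0, 0, 0.4], [0, -0.003, -0.0018, 0.221, 0, 0, 0.4], [0, -0.003, -0.0018, 0.221, 0, 0, 0.4], [0, -0.003, -0.0018, 0.221, 0, 0, 0.4]]}}

```text
clock: 6.5
position: [470.6, -237.2, 81.7]
ee_rot: [0.732, -0.681, 0.001, -0.001]
contact_force: [0.4, 1.4, 6.2]
gripper_width: 7.6
grasp_force: 59.3
```

Request:
{"op": "servo_tool", "data": {"increments": [[0, 0, 0, -0.01, 0, 0, 0], [0, 0, 0, -0.03, 0, 0, 0], [0, 0, 0, -0.07, 0, 0, 0], [0, 0, 0, -0.12, 0, 0, 0], [0, 0, 0, -0.15, 0, 0, 0], [0, -0.03, -0.001, -0.15, 0, 0, 1], [0, -0.08, -0.003, -0.15, 0, 0, 2.5], [0, -0.13, -0.005, -0.15, 0, 0, 4], [0, -0.18, -0.006, -0.15, 0, 0, 5.5], [0, -0.23, -0.008, -0.15, 0, 0, 7], [0, -0.28, -0.01, -0.15, 0, 0, 8.5], [0, -0.33, -0.0115, -0.15, 0, 0, 10]]}}

```text
clock: 8.0
position: [456.9, 94.4, 230.6]
ee_rot: [-0.669, 0.743, 0.0, 0.0]
contact_force: [0.4, 1.0, -0.9]
gripper_width: 6.9
grasp_force: 58.5
```

Request:
{"op": "servo_tool", "data": {"increments": [[0, -0.05, 0.007, 0, 0, 0, 1.7], [0, -0.1, 0.0145, 0, 0, 0, 3.4], [0, -0.14, 0.0204, 0, 0, 0, 4.6], [0, -0.16, 0.0234, 0, 0, 0, 5.2], [0, -0.1655, 0.0242, 0, 0, 0, 5.2], [0, -0.1655, 0.0242, 0, 0, 0, 5.2], [0, -0.1655, 0.0242, 0, 0, 0, 5.2], [0, -0.1655, 0.0242, 0, 0, 0, 5.2]]}}

```text
clock: 9.0
position: [450.6, 259.3, 230.5]
ee_rot: [-0.635, 0.773, 0.0, 0.0]
contact_force: [-0.5, -0.8, -0.2]
gripper_width: 7.1
grasp_force: 58.5
```

```bash
python3 - <<'E'
from h import *
w,c=cam("wrist"); t,ct=cam("top"); s=[arm.read_state()]
im=w.astype(float)
for i in range(4): arm.get_image("top"); s.append(arm.read_state())
P=np.array([k["position"] for k in s]); print(P.round(1)); print((R.from_quat(s[-1]["ee_rot"]).as_matrix()).round(4))
q=[522.1,247.4,-.194]
print("err mean", P.mean(0)[:2]-place(np.array([[-72.,0,0]]),q)[0,:2])
# panel pose in top image: top edge at z ~ 265
rs=edge_score(im[:,:,0],c,[(x-5.5,x+5.5,-26.5,26.5,1) for x in(-24,24)],30); m=fit(rs,q,(4,4,.03)); print("rack wrist",m.x,m.fun)
cv2.imwrite("pics/w3.png",w[:,:,::-1])
E
```

```text
[[450.7 259.5 230.4]
 [450.7 259.6 230.4]
 [450.7 259.8 230.4]
 [450.6 259.9 230.4]
 [450.6 259.9 230.4]]
[[-0.1931 -0.9812  0.    ]
 [-0.9812  0.1931  0.    ]
 [-0.     -0.     -1.    ]]
err mean [-0.79375576 -1.54796124]
rack wrist [ 5.21258663e+02  2.47251654e+02 -1.75416607e-01] -391.32941616751646
```

View pics/w3.png

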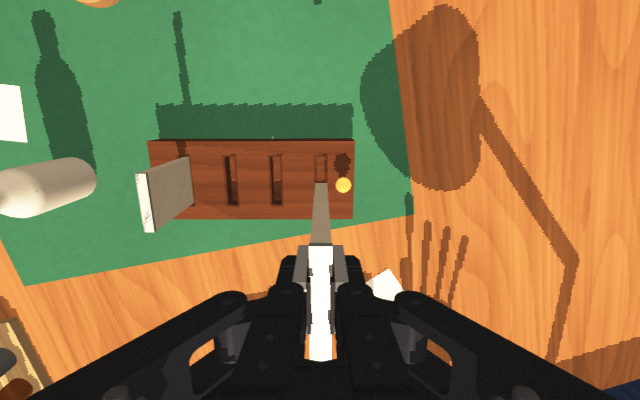

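```bash
python3 - <<'E'
from h import *
im=cv2.imread("pics/w3.png")[:,:,::-1].astype(float)
w,c=cam("wrist"); s=arm.read_state(); Rt=R.from_quat(s["ee_rot"]).as_matrix(); 
tp=lambda x,y,z: proj(c,s["position"]+Rt@np.array([x,y,z]))[0].round(1)
for y in(-4,0,4): print(y,tp(25,y,70),tp(25,y,0),tp(25,y,-35), tp(-25,y,-35))
for r in (182,186,195,205,215,225,240): print(r,im[r,300:340,2].astype(int).tolist())
for cc in(316,320,324): print(cc,im[160:200,cc,1].astype(int).tolist())
q=[522.1,247.4,-.194]
print(proj(c,place(np.array([[-77.25,-26.25,30],[-66.75,-26.25,30],[-72,0,30],[-72,-26.25,30.]]),q)).round(1), s["position"])
E
```

```text
-4 [314.3 182.5] [311.7 216.2] [309.2 247.8] [310.3 365.3]
0 [320.4 182.5] [320.5 216.2] [320.6 247.8] [320.5 365.3]
4 [326.5 182.5] [329.3 216.2] [332.  247.8] [330.7 365.3]
182 [47, 44, 47, 42, 44, 43, 42, 45, 42, 47, 44, 41, 38, 42, 38, 34, 25, 29, 34, 25, 29, 29, 27, 27, 27, 27, 39, 38, 42, 38, 43, 46, 46, 45, 42, 45, 64, 88, 90, 93]
186 [42, 39, 38, 41, 42, 43, 41, 40, 42, 37, 42, 40, 38, 40, 56, 92, 104, 107, 108, 103, 107, 104, 105, 100, 101, 102, 95, 75, 40, 38, 44, 38, 43, 40, 42, 61, 85, 97, 98, 94]
195 [43, 41, 43, 44, 45, 44, 42, 47, 40, 43, 40, 45, 45, 58, 85, 103, 104, 102, 104, 105, 103, 101, 105, 97, 102, 102, 103, 94, 64, 47, 45, 45, 40, 46, 42, 42, 44, 47, 46, 43]
205 [49, 47, 50, 46, 47, 47, 49, 48, 49, 47, 47, 48, 60, 84, 105, 106, 104, 104, 107, 104, 103, 107, 107, 107, 106, 104, 109, 107, 90, 58, 49, 43, 46, 48, 50, 46, 50, 46, 45, 47]
215 [45, 43, 41, 44, 42, 41, 44, 47, 42, 43, 45, 49, 76, 107, 112, 106, 105, 104, 107, 105, 108, 102, 107, 105, 107, 106, 109, 105, 107, 88, 46, 47, 47, 49, 47, 49, 45, 44, 49, 46]
225 [99, 101, 99, 98, 98, 102, 97, 107, 102, 101,
[... 279 characters left out ...]
, 105, 106, 101, 96, 86, 87, 90, 88, 87, 91, 88, 88]
316 [64, 67, 60, 62, 61, 65, 67, 66, 64, 57, 58, 55, 57, 56, 59, 56, 68, 62, 64, 56, 44, 44, 45, 131, 130, 129, 130, 128, 129, 130, 130, 132, 133, 132, 131, 131, 131, 132, 133, 127]
320 [76, 71, 71, 70, 68, 77, 78, 72, 76, 74, 75, 77, 77, 78, 78, 73, 74, 72, 71, 69, 74, 52, 50, 127, 127, 130, 132, 131, 133, 132, 130, 132, 131, 128, 132, 131, 132, 131, 128, 131]
324 [62, 62, 60, 63, 63, 63, 67, 66, 61, 65, 65, 60, 75, 72, 69, 71, 69, 69, 66, 68, 46, 47, 45, 130, 134, 129, 130, 134, 127, 127, 131, 131, 131, 131, 129, 128, 133, 130, 131, 132]
[[324.8 155.3]
 [314.7 155.3]
 [319.8 180.1]
 [319.8 155.3]] [450.60042306 259.98421668 230.3293489 ]
```

Panel in the hand is where expected (±0.5 mm). Shift 1.4 mm and lower.

Request:
{"op": "servo_tool", "data": {"increments": [[0, -0.0014, -0.0005, 0.02, 0, 0, 0], [0, -0.0014, -0.0005, 0.06, 0, 0, 0], [0, -0.0014, -0.0005, 0.09, 0, 0, 0], [0, -0.0014, -0.0005, 0.11, 0, 0, 0], [0, -0.0014, -0.0005, 0.12, 0, 0, 0], [0, -0.0014, -0.0005, 0.125, 0, 0, 0], [0, -0.0014, -0.0005, 0.13, 0, 0, 0], [0, -0.0014, -0.0005, 0.134, 0, 0, 0], [0, -0.0014, -0.0005, 0.138, 0, 0, 0]]}}

```text
clock: 10.48
position: [451.5, 261.5, 92.5]
ee_rot: [-0.635, 0.772, 0.0, 0.0]
contact_force: [-0.4, -0.6, -0.3]
gripper_width: 7.1
grasp_force: 58.5
```

Request:
{"op": "servo_tool", "data": {"increments": [[0, 0, 0, 0.004, 0, 0, 0], [0, 0, 0, 0.008, 0, 0, 0], [0, 0, 0, 0.011, 0, 0, 0], [0, 0, 0, 0.0125, 0, 0, 0], [0, 0, 0, 0.0125, 0, 0, 0]]}}

```text
clock: 11.1
position: [451.6, 261.4, 81.6]
ee_rot: [-0.636, 0.772, -0.0, 0.0]
contact_force: [-3.1, -1.9, 11.8]
gripper_width: 7.4
grasp_force: 60.3
```

Bottomed at the same height as in the block. Release and rise.

Request:
{"op": "servo_tool", "data": {"increments": [[0.3, 0, 0, -0.001, 0, 0, 0], [0.3, 0, 0, -0.001, 0, 0, 0], [0.3, 0, 0, -0.001, 0, 0, 0], [0.3, 0, 0, -0.01, 0, 0, 0], [0.3, 0, 0, -0.03, 0, 0, 0], [0.3, 0, 0, -0.08, 0, 0, 0], [0.3, 0, 0, -0.13, 0, 0, 0], [0.3, 0, 0, -0.19, 0, 0, 0], [0.3, 0, 0, -0.22, 0, 0, 0], [0.3, 0, 0, -0.22, 0, 0, 0], [0.3, 0, 0, -0.22, 0, 0, 0]]}}

```text
clock: 12.48
position: [450.8, 261.0, 299.2]
ee_rot: [-0.635, 0.772, 0.0, -0.001]
contact_force: [0.6, -0.6, 0.3]
gripper_width: 25.2
grasp_force: 0.0
```

```bash
python3 - <<'E'
from h import *
w,c=cam("wrist"); s=arm.read_state(); print(s["clock"],s["position"],s["ee_rot"])
im=w.astype(float); q=np.array([522.1,247.4,-.194])
for z in(115,):
    o=edge_score(im[:,:,2],c,[(-76,-68,-25,25,-1)],z); m=fit(o,q,(4,4,.03)); print(z,m.x,m.fun,place(np.array([[-72.,0,0]]),m.x))
b=edge_score(im[:,:,2],c,[(68,76,-25,25,-1)],115); m=fit(b,q,(4,4,.03)); print("blank",m.x,m.fun)
cv2.imwrite("pics/w4.png",w[:,:,::-1])
d=np.array([463.2,-170.6])-s["position"][:2]; 
q2=place(np.array([[0,66.,0]]),[469.8,-236.4,.072])[0]; d=q2[:2]-s["position"][:2]; Rt=R.from_quat(s["ee_rot"]).as_matrix(); print("two at",q2,"tool shift",Rt.T@np.r_[d,0])
p=R.from_quat(s["ee_rot"]).as_matrix()[:,0]; psi=np.arctan2(p[1],p[0]); print("turn about tool z",np.degrees(-(.072-np.pi/2-psi)))
E
```

```text
12.525 [450.74588009 260.90316945 298.67151869] [-6.35247509e-01  7.72307665e-01  7.25895734e-05 -1.21169507e-03]
115 [ 5.22695372e+02  2.49459479e+02 -1.89840195e-01] -715.4124269288488 [[451.98889522 263.04602061   0.        ]]
blank [ 5.21156622e+02  2.47228289e+02 -2.00868446e-01] -515.4259617947849
two at [ 465.05210466 -170.57099811    0.        ] tool shift [420.60822354 -97.2779634    0.58776089]
turn about tool z -15.248454189556007
```

View pics/w4.png

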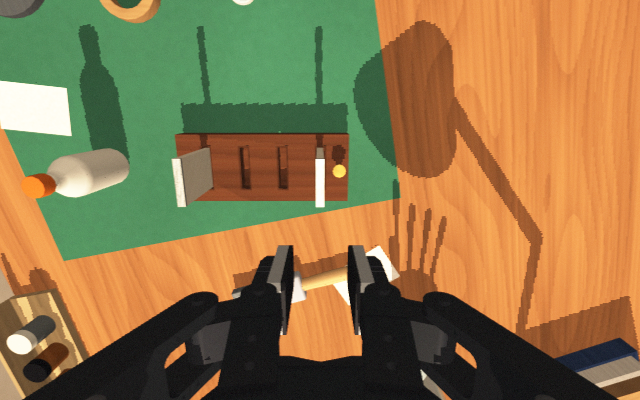

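Panel one stands upright in the first slot (320,178). Now panel two.

Request:
{"op": "servo_tool", "data": {"increments": [[0.5, 0.03, -0.007, 0, 0, 0, -1], [0.5, 0.08, -0.0185, 0, 0, 0, -3], [0.5, 0.14, -0.0324, 0, 0, 0, -5], [0.5, 0.2, -0.0463, 0, 0, 0, -7.5], [0.5, 0.26, -0.06, 0, 0, 0, -10], [0.5, 0.32, -0.074, 0, 0, 0, -12], [0.5, 0.37, -0.0856, 0, 0, 0, -14], [0.5, 0.405, -0.0937, 0, 0, 0, -15.2], [0.5, 0.4206, -0.0973, 0.03, 0, 0, -15.2], [0.5, 0.4206, -0.0973, 0.07, 0, 0, -15.2], [0.5, 0.4206, -0.0973, 0.07, 0, 0, -15.2]]}}

```text
clock: 13.9
position: [463.0, -170.1, 226.0]
ee_rot: [0.731, -0.682, -0.004, 0.003]
contact_force: [0.1, 0.3, 0.1]
gripper_width: 42.3
grasp_force: 0.0
```

```bash
python3 - <<'E'
from h import *
w,c=cam("wrist"); im=w.astype(float); s=arm.read_state(); print(s["clock"],s["position"],s["ee_rot"])
p=edge_score(im[:,:,2],c,[(-4,4,62-21,62+29,-1)],115)
p=edge_score(im[:,:,2],c,[(-4,4,66-25,66+25,-1),(-4,4,-66-25,-66+25,-1)],115); m=fit(p,(469.8,-236.4,.072),(4,4,.03)); print(m.x,m.fun)
t=place(np.array([[0,66.,0]]),[469.8,-236.4,.072])[0]; Rt=R.from_quat(s["ee_rot"]).as_matrix()
print(t, Rt.T@(np.r_[t[:2],80]-s["position"]), Rt[:,0])
E
```

```text
13.95 [ 464.90342997 -170.31521487  228.57039761] [ 0.73190875 -0.68139888 -0.00148476  0.00171658]
[ 4.69674532e+02 -2.35567380e+02  7.30182809e-02] -927.0575926081215
[ 465.05210466 -170.57099811    0.        ] [  0.2410902   -0.80397749 148.56832122] [ 7.13867241e-02 -9.97448699e-01  1.65940600e-04]
```

Request:
{"op": "servo_tool", "data": {"increments": [[0.5, 0, 0, 0.03, 0, 0, 0], [0.5, 0, 0, 0.08, 0, 0, 0], [0.5, 0, 0, 0.12, 0, 0, 0], [0.5, 0, 0, 0.14, 0, 0, 0], [0.5, 0, 0, 0.148, 0, 0, 0], [0.5, 0, 0, 0.148, 0, 0, 0], [0, 0, 0, 0.148, 0, 0, 0], [0, 0, 0, 0.148, 0, 0, 0], [0, 0, 0, 0.148, 0, 0, 0], [0, 0, 0, 0.148, 0, 0, 0], [0, 0, 0, 0.148, 0, 0, 0]]}}

```text
clock: 15.32
position: [466.1, -170.2, 83.0]
ee_rot: [0.732, -0.681, 0.001, -0.0]
contact_force: [-2.5, 0.6, 6.4]
gripper_width: 7.2
grasp_force: 59.0
```

Request:
{"op": "servo_tool", "data": {"increments": [[0, 0, 0, -0.01, 0, 0, 0], [0, 0, 0, -0.04, 0, 0, 0], [0, 0, 0, -0.09, 0, 0, 0], [0, 0, 0, -0.14, 0, 0, 0], [0, 0, 0, -0.18, 0, 0, 0], [0, 0, 0, -0.19, 0, 0, 0], [0, 0, 0, -0.19, 0, 0, 0], [0, 0, 0, -0.19, 0, 0, 0]]}}

```text
clock: 16.32
position: [464.8, -169.9, 270.0]
ee_rot: [0.732, -0.682, -0.002, 0.001]
contact_force: [-0.0, -0.3, -0.2]
gripper_width: 7.5
grasp_force: 58.6
```

```bash
python3 - <<'E'
from h import *
arm.get_image("top");s=arm.read_state(); print(s["clock"],s["position"],s["ee_rot"],s["gripper_width"])
t=place(np.array([[-24.,0,0]]),[522.1,247.4,-.194])[0]; Rt=R.from_quat(s["ee_rot"]).as_matrix()
print(t, Rt.T@(np.r_[t[:2],0]-s["position"]), Rt[:,0], np.degrees(.194+np.pi/2+np.arctan2(Rt[1,0],Rt[0,0])))
E
```

```text
16.375 [ 464.87546137 -169.96386945  270.01849966] [ 0.73177911 -0.68153939 -0.00151965  0.00104056] 7.042433059761803
[498.55021731 252.02684937   0.        ] [-418.31691638  -64.52392136  270.12546561] [ 7.10034949e-02 -9.97475741e-01 -8.05734986e-04] 15.187009218596039
```

Request:
{"op": "servo_tool", "data": {"increments": [[0, -0.03, -0.0046, 0, 0, 0, 1], [0, -0.08, -0.0123, 0, 0, 0, 3], [0, -0.13, -0.02, 0, 0, 0, 5], [0, -0.18, -0.0278, 0, 0, 0, 7], [0, -0.23, -0.0355, 0, 0, 0, 9], [0, -0.28, -0.0432, 0, 0, 0, 11], [0, -0.33, -0.051, 0, 0, 0, 13], [0, -0.38, -0.0586, 0, 0, 0, 14.6], [0, -0.41, -0.0632, 0, 0, 0, 15.2], [0, -0.4183, -0.0645, 0, 0, 0, 15.2], [0, -0.4183, -0.0645, 0.02, 0, 0, 15.2], [0, -0.4183, -0.0645, 0.02, 0, 0, 15.2]]}}

```text
clock: 17.88
position: [499.2, 250.4, 249.5]
ee_rot: [-0.635, 0.772, 0.0, -0.003]
contact_force: [-0.6, -0.1, -1.2]
gripper_width: 7.3
grasp_force: 58.5
```

```bash
python3 - <<'E'
from h import *
for i in range(3): arm.get_image("top")
w,c=cam("wrist"); im=w.astype(float)
s=arm.read_state(); print(s["clock"],s["position"],s["ee_rot"],s["gripper_width"])
t=place(np.array([[-24.,0,0]]),[522.1,247.4,-.194])[0]; Rt=R.from_quat(s["ee_rot"]).as_matrix()
print("shift",Rt.T@(np.r_[t[:2],0]-s["position"]), Rt[:,2], np.degrees(.194+np.pi/2+np.arctan2(Rt[1,0],Rt[0,0])))
h=s["position"][2]
for z in(70,):
    for y in(-4,0,4): print(proj(c,s["position"]+Rt@np.array([25,y,70.]))[0].round(1))
r0=int(proj(c,s["position"]+Rt@np.array([25,0,70.]))[0,1])
for r in(r0+4,r0+14): print(r,im[r,300:340,2].astype(int).tolist())
print(im[r0-8:r0+8,318,1].astype(int).tolist(),r0-8)
E
```

```text
18.075 [500.71868314 251.35841229 252.58042792] [-6.35089554e-01  7.72438269e-01 -1.59668229e-04  5.94905376e-04] 6.945916736129929
shift [-5.57051237e-02  2.50994350e+00  2.52578144e+02] [ 1.12186261e-03  5.08968679e-04 -9.99999241e-01] -0.03132668643330311
[314.2 182.8]
[320.2 182.8]
[326.3 182.8]
186 [38, 39, 48, 46, 43, 42, 45, 43, 43, 44, 44, 46, 46, 46, 58, 98, 103, 104, 108, 107, 108, 103, 104, 104, 106, 107, 105, 85, 35, 40, 44, 46, 46, 42, 45, 45, 44, 43, 43, 45]
196 [39, 41, 41, 45, 42, 42, 40, 42, 43, 43, 41, 44, 42, 63, 94, 104, 108, 104, 105, 104, 105, 104, 106, 105, 104, 105, 103, 97, 66, 38, 46, 43, 47, 40, 47, 47, 46, 45, 44, 46]
[71, 68, 56, 56, 53, 52, 56, 130, 137, 134, 136, 132, 137, 132, 134, 130] 174
```

Request:
{"op": "servo_tool", "data": {"increments": [[0, -0.0005, 0.002, 0.02, 0, 0, 0], [0, -0.0005, 0.002, 0.06, 0, 0, 0], [0, -0.0005, 0.002, 0.1, 0, 0, 0], [0, -0.0005, 0.002, 0.13, 0, 0, 0], [0, -0.0005, 0.002, 0.14, 0, 0, 0], [0, -0.0005, 0.002, 0.14, 0, 0, 0], [0, -0.0005, 0.002, 0.14, 0, 0, 0], [0, -0.0005, 0.002, 0.14, 0, 0, 0]]}}

```text
clock: 19.08
position: [499.1, 253.1, 113.2]
ee_rot: [-0.635, 0.772, 0.0, 0.001]
contact_force: [-0.3, 0.3, -1.3]
gripper_width: 6.8
grasp_force: 58.5
```

```bash
python3 - <<'E'
from h import *
for i in range(3):
    arm.get_image("top"); s=arm.read_state(); t=place(np.array([[-24.,0,0]]),[522.1,247.4,-.194])[0]; Rt=R.from_quat(s["ee_rot"]).as_matrix()
    print(s["position"],"shift",Rt.T@(np.r_[t[:2],0]-s["position"]), Rt[:,2])
E
```

```text
[498.88349504 252.97398488 112.95402699] shift [  1.1881758    0.29897816 112.95184462] [ 0.0016738   0.00142676 -0.99999758]
[498.73859282 252.88896578 112.71117472] shift [  1.04010306   0.13551697 112.70974872] [ 0.00128741  0.00117428 -0.99999848]
[498.62450736 252.78955989 112.46427441] shift [8.73616529e-01 7.92741154e-03 1.12463492e+02] [ 9.05849617e-04  8.26900311e-04 -9.99999248e-01]
```

Request:
{"op": "servo_tool", "data": {"increments": [[0, 0, 0, 0.006, 0, 0, 0], [0, 0, 0, 0.012, 0, 0, 0], [0, 0, 0, 0.016, 0, 0, 0], [0, 0, 0, 0.02, 0, 0, 0], [0, 0, 0, 0.023, 0, 0, 0], [0, 0, 0, 0.026, 0, 0, 0], [0, 0, 0, 0.028, 0, 0, 0], [0, 0, 0, 0.028, 0, 0, 0]]}}

```text
clock: 20.23
position: [498.4, 252.5, 83.7]
ee_rot: [-0.635, 0.772, -0.0, -0.0]
contact_force: [-0.1, -0.8, -1.6]
gripper_width: 7.2
grasp_force: 58.5
```

Request:
{"op": "servo_tool", "data": {"increments": [[0, 0, 0, 0.001, 0, 0, 0], [0, 0, 0, 0.002, 0, 0, 0], [0, 0, 0, 0.003, 0, 0, 0], [0, 0, 0, 0.003, 0, 0, 0]]}}

```text
clock: 20.72
position: [498.8, 252.7, 83.0]
ee_rot: [-0.636, 0.772, -0.0, 0.001]
contact_force: [-2.8, -0.2, 10.1]
gripper_width: 7.0
grasp_force: 60.2
```

Request:
{"op": "servo_tool", "data": {"increments": [[0.3, 0, 0, -0.001, 0, 0, 0], [0.3, 0, 0, -0.001, 0, 0, 0], [0.3, 0, 0, -0.001, 0, 0, 0], [0.3, 0, 0, -0.01, 0, 0, 0], [0.3, 0, 0, -0.03, 0, 0, 0], [0.3, 0, 0, -0.08, 0, 0, 0], [0.3, 0, 0, -0.13, 0, 0, 0], [0.3, 0, 0, -0.19, 0, 0, 0], [0.3, 0, 0, -0.22, 0, 0, 0], [0.3, 0, 0, -0.22, 0, 0, 0]]}}

```text
clock: 21.98
position: [499.4, 253.2, 304.7]
ee_rot: [-0.635, 0.772, -0.0, 0.004]
contact_force: [1.1, 0.6, -0.2]
gripper_width: 25.8
grasp_force: 0.0
```

```bash
python3 - <<'E'
from h import *
arm.get_image("top")
w,c=cam("wrist"); s=arm.read_state(); print(s["clock"],s["position"],s["ee_rot"]); Rt=R.from_quat(s["ee_rot"]).as_matrix()
im=w.astype(float); q=np.array([522.1,247.4,-.194])
for x in(-72,-24):
    r=edge_score(im[:,:,2],c,[(x-4,x+4,-25,25,-1)],115)
    for dz in(105,115,120):
        r=edge_score(im[:,:,2],c,[(x-4,x+4,-25,25,-1)],dz); m=fit(r,q,(4,4,.03)); print(x,dz,m.fun,place(np.array([[x,0.,0]]),m.x)-place(np.array([[x,0.,0]]),q),m.x[2])
cv2.imwrite("pics/w5.png",cv2.resize(w[100:260,130:450,::-1],None,fx=2,fy=2))
s0,cs=cam("scene"); cv2.imwrite("pics/s5.png",cv2.resize(s0[150:260,300:440,::-1],None,fx=4,fy=4,interpolation=cv2.INTER_CUBIC))
cv2.imwrite("pics/c5.png",np.hstack([cv2.resize(cv2.imread("pics/w5.png"),(400,200)),cv2.resize(cv2.imread("pics/s5.png"),(400,314))[:200]]) )
a=cv2.resize(w[100:260,130:450,::-1],(640,320)); b=cv2.resize(s0[150:270,320:430,::-1],None,fx=4,fy=4)[:280]; 
canvas=np.zeros((600,640,3),np.uint8); canvas[:320]=a; b=cv2.resize(s0[155:225,300:460,::-1],(640,280),interpolation=cv2.INTER_CUBIC); canvas[320:]=b
cv2.imwrite("pics/c5.png",canvas)
E
```

```text
22.075 [497.97437697 252.43873035 300.68498337] [-6.35217471e-01  7.72333252e-01  3.19061231e-04 -1.05642000e-04]
-72 105 -672.4884109498022 [[-0.47720751  2.7930978   0.        ]] -0.19800566057523766
-72 115 -692.6087124350814 [[0.45346299 0.33658298 0.        ]] -0.2049806929012436
-72 120 -702.1506726377963 [[ 0.868387   -1.29598843  0.        ]] -0.2078692630335065
-24 105 -723.129154760826 [[0.61489614 2.59879948 0.        ]] -0.18876205922023215
-24 115 -722.1662410140809 [[0.25851006 0.42603251 0.        ]] -0.18418730571328223
-24 120 -720.8305467955089 [[-0.03115857 -1.0519649   0.        ]] -0.18573093807697771
```

View pics/c5.png

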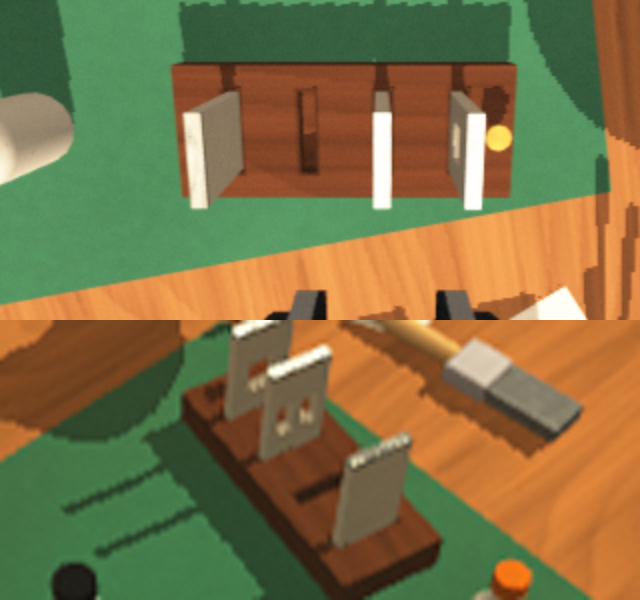

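Both panels are upright and fully down (tops fit z=115), in the right slots. Next: plan wrist views of the lens.

```bash
cat >> h.py <<'E'
def inc(Tp,Rg,s=None,n=8):
    s=s or arm.read_state(); R0=R.from_quat(s["ee_rot"]); d=R0.inv().apply(np.array(Tp)-s["position"])/1000; v=np.degrees((R0.inv()*R.from_matrix(Rg)).as_rotvec())
    print("shift m",d.round(4),"rot deg",v.round(2)); return d,v
def view(az,tilt,dist,L=(739,-32,222)):
    az,tilt=np.radians([az,tilt]); h=np.array([np.cos(az),np.sin(az),0]); k=np.array([0,0,1.])
    z=np.sin(tilt)*h-np.cos(tilt)*k; x=-np.cos(tilt)*h-np.sin(tilt)*k; Rg=np.c_[x,np.cross(z,x),z]
    a=.284; look=Rg@np.array([-np.sin(a),0,np.cos(a)]); cam=np.array(L)-dist*look
    return cam-Rg@np.array([71,0,-141.]),Rg
E
python3 - <<'E'
from h import *
for az in(50,0):
    T,Rg=view(az,35,300); print(az,T.round()); inc(T,Rg)
E
```

```text
50 [ 678. -105.  335.]
shift m [ 0.3156 -0.2456 -0.0351] rot deg [  8.89 -34.34  27.94]
0 [644. -32. 335.]
shift m [ 0.2507 -0.1983 -0.0351] rot deg [ 24.07 -29.35  76.24]
```

Request:
{"op": "servo_tool", "data": {"increments": [[0.3, 0.03, -0.024, -0.0035, 1, -3.4, 2.8], [0.3, 0.07, -0.055, -0.008, 2, -7, 6], [0.3, 0.11, -0.086, -0.012, 3, -12, 9.7], [0.3, 0.15, -0.117, -0.017, 4.2, -16.3, 13.3], [0.3, 0.19, -0.148, -0.021, 5.4, -20.7, 16.8], [0.3, 0.23, -0.179, -0.0256, 6.5, -25, 20.4], [0.3, 0.27, -0.21, -0.03, 7.6, -29.4, 23.9], [0.3, 0.3, -0.2335, -0.033, 8.5, -32.6, 26.6], [0.3, 0.3156, -0.2456, -0.0351, 8.9, -34.3, 27.9], [0.3, 0.3156, -0.2456, -0.0351, 8.9, -34.3, 27.9], [0.3, 0.3156, -0.2456, -0.0351, 8.9, -34.3, 27.9]]}}

```text
clock: 23.5
position: [678.1, -104.0, 334.6]
ee_rot: [-0.404, 0.864, 0.128, 0.272]
contact_force: [0.8, 0.6, 0.2]
gripper_width: 25.7
grasp_force: 0.0
```

```bash
python3 - <<'E'
from h import *
for i in range(2): arm.get_image("top")
w,c=cam("wrist"); s=arm.read_state(); print(s["clock"],s["position"],s["ee_rot"])
np.savez("A.npz",im=w,K=c[0],R=c[1],t=c[2])
print([(d["centre"],d["p"]) for d in arm.spot_point("wrist","lens")],proj(c,[739,-32,222]))
print([(d["box"],d["p"]) for d in arm.look_for("wrist","lens")])
for az in(0,):
    T,Rg=view(az,35,300); inc(T,Rg)
E
```

```text
23.65 [ 678.30837003 -103.21995197  335.86810025] [-0.40421742  0.86364978  0.12713275  0.27304688]
[([323.2, 197.8], 0.73)] [[319.79972381 203.58566786]]
[([302.2, 218.9, 69.3, 66.2], 0.64)]
shift m [-0.0261  0.0722  0.0197] rot deg [28.71  0.11 41.09]
```

Request:
{"op": "servo_tool", "data": {"increments": [[0.3, -0.004, 0.011, 0.003, 4.3, 0, 6.2], [0.3, -0.008, 0.023, 0.006, 9, 0, 13], [0.3, -0.013, 0.036, 0.01, 14.3, 0, 20.5], [0.3, -0.018, 0.05, 0.0138, 20, 0, 28.6], [0.3, -0.023, 0.063, 0.017, 25, 0, 36], [0.3, -0.0261, 0.0722, 0.0197, 28.7, 0, 41.1], [0.3, -0.0261, 0.0722, 0.0197, 28.7, 0, 41.1], [0.3, -0.0261, 0.0722, 0.0197, 28.7, 0, 41.1], [0.3, -0.0261, 0.0722, 0.0197, 28.7, 0, 41.1]]}}

```text
clock: 24.88
position: [644.3, -32.8, 335.2]
ee_rot: [0.0, 0.953, 0.001, 0.302]
contact_force: [-0.3, -0.1, -0.0]
gripper_width: 25.8
grasp_force: 0.0
```

```bash
python3 - <<'E'
from h import *
for i in range(2): arm.get_image("top")
w,c=cam("wrist"); s=arm.read_state(); print(s["clock"],s["position"],s["joints"])
np.savez("B.npz",im=w,K=c[0],R=c[1],t=c[2])
L=arm.spot_point("wrist","lens"); print([(d["centre"],d["p"]) for d in L],proj(c,[739,-32,222]))
A=np.load("A.npz"); a=A["im"]
P=[k[0]@np.c_[k[1],k[2]] for k in((A["K"],A["R"],A["t"]),c)]
X=cv2.triangulatePoints(P[0],P[1],np.array([[323.2],[197.8]]),np.array(L[0]["centre"]).reshape(2,1)); print((X[:3]/X[3]).ravel())
cr=lambda i:cv2.resize(i[130:280,240:400,::-1],(400,375),interpolation=cv2.INTER_CUBIC)
cv2.imwrite("pics/lens.png",np.hstack([cr(a),cr(w)]))
E
```

```text
25.025 [644.60138919 -33.46335405 335.1579784 ] [ 0.25783705  0.08907241 -0.36708147  0.29121381 -0.53600479 -2.03793719]
[([324.4, 196.1], 0.89)] [[322.55071343 203.630469  ]]
[736.34325421 -30.24531895 215.32516932]
```

View pics/lens.png

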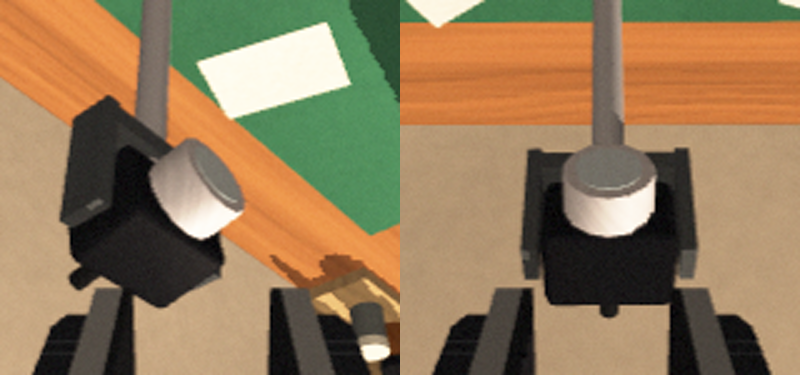

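View A shows the barrel at crop (195,190), front disc (212,172); view B from the front shows it centred at (608,190), disc at (608,170). Now fit a cylinder to both, plus the fixed cameras.

```bash
cat > lens.py <<'E'
from h import *
V=[]
for n in "AB":
    f=np.load(n+".npz"); im=f["im"]; hsv=cv2.cvtColor(im,cv2.COLOR_RGB2HSV); m=((hsv[:,:,2]>175)&(hsv[:,:,1]<60)).astype(np.uint8)
    roi=np.zeros_like(m); roi[180:232,285:345]=1; m*=roi
    k,l,st,_=cv2.connectedComponentsWithStats(m); j=1+st[1:,4].argmax(); m=(l==j); m=cv2.morphologyEx(m.astype(np.uint8),cv2.MORPH_CLOSE,np.ones((3,3)))
    print(n,st[j]); V.append((m,(f["K"],f["R"],f["t"])))
th=np.linspace(0,2*np.pi,72)
S=8
def render(q,c):
    x,y,z,yaw,p=q; L=np.array([x,y,z]); d=np.array([-np.cos(p)*np.cos(yaw),-np.cos(p)*np.sin(yaw),-np.sin(p)])
    a=np.cross([0,0,1],d); a/=np.linalg.norm(a); b=np.cross(d,a); C=17*(np.cos(th)[:,None]*a+np.sin(th)[:,None]*b)
    o=np.array([270,165]); F=((proj(c,L+C)-o+.5)*S-.5); B=((proj(c,L+C-18*d)-o+.5)*S-.5)
    r=np.zeros((80*S,90*S),np.float32); H=cv2.convexHull(np.r_[F,B].astype(np.float32)); 
    cv2.fillPoly(r,[H.round().astype(np.int32)],1.); cv2.fillPoly(r,[F.round().astype(np.int32)],0.)
    return cv2.resize(r,(90,80),interpolation=cv2.INTER_AREA)
def cost(q,V=V): return sum(np.abs(render(q,c)-m[165:245,270:360]).sum() for m,c in V)
def run(V):
    best=None
    for p in(.15,.27,.4):
        q=np.array([737,-31,218,0,p]); Sx=np.vstack([q]+[q+np.eye(5)[k]*[5,5,5,.1,.1][k] for k in range(5)])
        for _ in range(2):
            m=minimize(cost,q,args=(V,),method="Nelder-Mead",options=dict(initial_simplex=Sx,xatol=1e-3,fatol=.05,maxiter=600)); q=m.x; Sx=np.vstack([q]+[q+np.eye(5)[k]*[2,2,2,.04,.04][k] for k in range(5)])
        if best is None or m.fun<best.fun: best=m
        print(p,m.x.round(3),m.fun)
    return best
b=run(V); q=b.x; print("each",[cost(q,[v]) for v in V])
E
python3 lens.py
```

```text
A [304 199  33  27 457]
B [311 201  31  24 439]
0.15 [ 7.30459e+02 -3.16290e+01  2.20016e+02  1.22000e-01  1.55000e-01] 342.359375
0.27 [ 7.30125e+02 -3.20140e+01  2.20303e+02  1.16000e-01  1.58000e-01] 343.5
0.4 [ 7.29596e+02 -3.18100e+01  2.20879e+02  1.27000e-01  1.58000e-01] 343.3125
each [np.float32(219.78125), np.float32(122.578125)]
```

```bash
python3 - <<'E'
import numpy as np,cv2
for n,rows,c in(("B",(192,198,204,212,220),(300,348)),("A",(190,198,206,214,220),(294,344))):
    im=np.load(n+".npz")["im"]; h=cv2.cvtColor(im,cv2.COLOR_RGB2HSV)
    for r in rows: print(n,r,"V",h[r,c[0]:c[1],2].tolist(),"\n   S",h[r,c[0]:c[1],1].tolist())
E
```

```text
B 192 V [44, 44, 45, 40, 42, 39, 40, 56, 86, 117, 110, 114, 120, 117, 114, 116, 116, 118, 117, 116, 117, 113, 113, 112, 115, 117, 112, 114, 112, 117, 119, 113, 117, 112, 118, 116, 117, 112, 96, 53, 43, 40, 45, 42, 42, 41, 43, 45] 
   S [23, 52, 28, 32, 30, 39, 45, 36, 42, 57, 44, 49, 47, 37, 34, 33, 33, 35, 31, 29, 28, 32, 36, 32, 29, 26, 32, 31, 36, 33, 30, 27, 35, 30, 41, 51, 50, 50, 48, 34, 24, 51, 40, 30, 49, 25, 36, 34]
B 198 V [53, 54, 52, 50, 65, 96, 117, 112, 115, 117, 114, 112, 118, 116, 118, 117, 113, 112, 115, 116, 116, 117, 115, 116, 115, 117, 109, 113, 116, 115, 116, 116, 114, 114, 115, 111, 114, 118, 115, 117, 115, 118, 86, 49, 51, 47, 52, 49] 
   S [34, 28, 29, 41, 43, 45, 48, 52, 49, 50, 40, 30, 28, 26, 35, 37, 27, 32, 27, 29, 26, 31, 33, 37, 35, 28, 28, 29, 33, 33, 35, 31, 29, 34, 29, 25, 38, 58, 49, 50, 49, 48, 50, 36, 25, 27, 29, 42]
B 204 V [16, 18, 9, 15, 31, 94, 136, 140, 135, 120, 115, 118, 123, 120, 119, 129, 143, 142, 122, 116, 117, 118, 118, 115, 113, 114, 113, 120, 149, 167, 160, 154, 121, 122, 118, 120, 119, 119, 179, 239, 245, 219, 49, 14, 16, 9, 10, 27] 
[... 2686 characters left out ...]
5, 230, 229, 225, 225, 218, 212] 
   S [36, 25, 59, 41, 21, 0, 26, 77, 85, 18, 32, 35, 51, 45, 44, 46, 45, 44, 41, 41, 41, 39, 37, 37, 38, 26, 23, 23, 22, 22, 19, 16, 13, 12, 11, 13, 12, 13, 18, 44, 50, 49, 57, 114, 174, 175, 178, 177, 179, 174]
A 220 V [36, 38, 39, 35, 40, 40, 42, 41, 35, 30, 29, 23, 26, 23, 22, 27, 57, 184, 248, 251, 252, 253, 253, 254, 254, 254, 254, 254, 254, 254, 254, 254, 254, 254, 253, 249, 237, 231, 231, 229, 230, 234, 233, 234, 232, 226, 222, 224, 224, 226] 
   S [28, 34, 39, 29, 13, 26, 36, 37, 36, 34, 18, 33, 39, 22, 35, 38, 36, 50, 24, 19, 17, 15, 14, 12, 7, 7, 8, 9, 8, 6, 7, 8, 10, 12, 16, 43, 125, 170, 177, 175, 175, 168, 174, 169, 171, 175, 178, 174, 174, 173]
```

```bash
python3 - <<'E'
s=open("lens.py").read()
a=s.index("V=[]"); b=s.index("th=np")
new='''V=[]
for n in "AB":
    f=np.load(n+".npz"); im=f["im"]; hsv=cv2.cvtColor(im,cv2.COLOR_RGB2HSV); v,sa=hsv[:,:,2],hsv[:,:,1]
    roi=np.zeros(v.shape,bool); roi[(190 if n=="B" else 183):240,290:350]=1
    def comp(m):
        m=cv2.morphologyEx((m&roi).astype(np.uint8),cv2.MORPH_OPEN,np.ones((3,3))); k,l,st,_=cv2.connectedComponentsWithStats(m); j=1+st[1:,4].argmax(); print(n,st[j]); return (l==j).astype(np.uint8)
    H=comp((v>72)&(sa<80)); Sd=comp((v>125)&(sa<80))
    V.append((H,Sd,(f["K"],f["R"],f["t"]),roi.astype(float)))
    cv2.imwrite("pics/mask%s.png"%n,H*120+Sd*120)
'''
s=s[:a]+new+s[b:]
s=s.replace("cv2.fillPoly(r,[H.round().astype(np.int32)],1.); cv2","cv2.fillPoly(r,[H.round().astype(np.int32)],1.); h=r.copy(); cv2")
s=s.replace("return cv2.resize(r,(90,80),interpolation=cv2.INTER_AREA)","return [cv2.resize(k,(90,80),interpolation=cv2.INTER_AREA) for k in(h,r)]")
a=s.index("def cost"); b=s.index("def run")
s=s[:a]+'''def cost(q,V=V):
    t=0
    for H,Sd,c,roi in V:
        h,r=render(q,c); w=slice(165,245),slice(270,360); t+=(roi[w]*(np.abs(h-H[w])+np.abs(r-Sd[w]))).sum()
    return t
'''+s[b:]
s+='''
np.save("lens.npy",q)
for v in V: print("single"); run([v])
'''
open("lens.py","w").write(s)
E
python3 lens.py
```

```text
A [ 300  186   37   40 1005]
A [301 191  34  35 658]
B [ 305  190   38   35 1163]
B [306 203  36  22 548]
0.15 [ 7.32461e+02 -3.12370e+01  2.19675e+02 -2.40000e-02  2.76000e-01] 238.375
0.27 [ 7.32613e+02 -3.12360e+01  2.19565e+02 -1.30000e-02  2.84000e-01] 238.265625
0.4 [ 7.32457e+02 -3.13330e+01  2.19687e+02 -1.20000e-02  2.88000e-01] 238.09375
each [np.float64(140.3125), np.float64(97.78125)]
single
0.15 [ 7.36392e+02 -2.62280e+01  2.15280e+02 -2.60000e-02  2.63000e-01] 119.21875
0.27 [ 7.35801e+02 -2.70750e+01  2.16047e+02 -3.00000e-02  2.69000e-01] 119.375
0.4 [ 7.33837e+02 -2.92920e+01  2.18387e+02 -4.30000e-02  2.61000e-01] 124.390625
single
0.15 [ 7.35908e+02 -3.15500e+01  2.16843e+02  2.30000e-02  2.52000e-01] 80.28125
0.27 [ 7.37268e+02 -3.14650e+01  2.15846e+02  2.50000e-02  2.65000e-01] 81.84375
0.4 [ 7.35883e+02 -3.15430e+01  2.16773e+02  2.60000e-02  2.53000e-01] 80.125
```

```bash
cat >> h.py <<'E'
def down(psi): return np.c_[[np.cos(psi),np.sin(psi),0],[np.sin(psi),-np.cos(psi),0],[0,0,-1.]]
E
python3 - <<'E'
from h import *
s=arm.read_state(); print(s["clock"]); inc([474.5,-302.2,250],down(.072-np.pi/2))
E
```

```text
25.075
shift m [ 0.1873 -0.2692 -0.0282] rot deg [-28.73  26.8  -91.02]
```

Request:
{"op": "servo_tool", "data": {"increments": [[0.5, 0.015, -0.0216, -0.0023, -2.3, 2.1, -7.3], [0.5, 0.032, -0.046, -0.005, -5, 4.6, -15.5], [0.5, 0.05, -0.072, -0.0075, -7.7, 7.2, -24.3], [0.5, 0.068, -0.098, -0.01, -10.5, 9.8, -33.1], [0.5, 0.087, -0.125, -0.013, -13.3, 12.4, -42.3], [0.5, 0.106, -0.152, -0.016, -16.2, 15.1, -51.4], [0.5, 0.125, -0.18, -0.0188, -19.2, 17.9, -60.7], [0.5, 0.144, -0.207, -0.0217, -22, 20.6, -70], [0.5, 0.163, -0.234, -0.0245, -25, 23.3, -79.2], [0.5, 0.178, -0.256, -0.0268, -27.3, 25.5, -86.5], [0.5, 0.1873, -0.2692, -0.0282, -28.73, 26.8, -91], [0.5, 0.1873, -0.2692, -0.0282, -28.73, 26.8, -91]]}}

```text
clock: 26.58
position: [474.0, -302.4, 249.1]
ee_rot: [0.731, -0.682, -0.001, 0.0]
contact_force: [-0.2, -0.3, 0.6]
gripper_width: 42.9
grasp_force: 0.0
```

Request:
{"op": "servo_tool", "data": {"increments": [[0.5, 0, 0, 0, 0, 0, 0], [0.5, 0, 0, 0, 0, 0, 0], [0.5, 0, 0, 0, 0, 0, 0]]}}

```text
clock: 26.95
position: [474.6, -301.7, 250.2]
ee_rot: [0.732, -0.681, 0.0, 0.0]
contact_force: [-0.1, -0.3, -0.2]
gripper_width: 42.9
grasp_force: 0.0
```

```bash
python3 - <<'E'
from h import *
w,c=cam("wrist"); im=w.astype(float); s=arm.read_state(); print(s["clock"],s["position"])
p=edge_score(im[:,:,2],c,[(-4,4,-66-25,-66+25,-1)],115); m=fit(p,(469.8,-236.4,.072),(4,4,.03)); print(m.x,m.fun,place(np.array([[0,-66.,0]]),m.x))
inc([474.5,-302.2,81.5],down(.072-np.pi/2),s)
E
```

```text
27.0 [ 474.5441731  -301.69839488  250.11018082]
[ 4.69658167e+02 -2.35331323e+02  7.28260443e-02] -561.5570815833844 [[ 474.46043888 -301.15638051    0.        ]]
shift m [4.000e-04 1.000e-04 1.686e-01] rot deg [-0.   -0.02  0.03]
```

Request:
{"op": "servo_tool", "data": {"increments": [[0.5, 0, 0, 0.03, 0, 0, 0], [0.5, 0, 0, 0.08, 0, 0, 0], [0.5, 0, 0, 0.13, 0, 0, 0], [0.5, 0, 0, 0.155, 0, 0, 0], [0.5, 0, 0, 0.168, 0, 0, 0], [0.5, 0, 0, 0.168, 0, 0, 0], [0, 0, 0, 0.168, 0, 0, 0], [0, 0, 0, 0.168, 0, 0, 0], [0, 0, 0, 0.168, 0, 0, 0], [0, 0, 0, 0.168, 0, 0, 0], [0, 0, 0, 0.168, 0, 0, 0], [0, 0, 0, 0.168, 0, 0, 0]]}}

```text
clock: 28.5
position: [475.0, -302.3, 83.3]
ee_rot: [0.732, -0.681, 0.001, 0.0]
contact_force: [-0.3, 0.3, 6.0]
gripper_width: 6.9
grasp_force: 59.3
```

Request:
{"op": "servo_tool", "data": {"increments": [[0, 0, 0, -0.008, 0, 0, 0], [0, 0, 0, -0.025, 0, 0, 0], [0, 0, 0, -0.06, 0, 0, 0], [0, 0, 0, -0.11, 0, 0, 0], [0, 0, 0, -0.16, 0, 0, 0], [0, 0, 0, -0.19, 0, 0, 0], [0, 0, 0, -0.2, 0, 0, 0], [0, 0, 0, -0.2, 0, 0, 0], [0, 0, 0, -0.2, 0, 0, 0]]}}

```text
clock: 29.62
position: [473.6, -301.5, 279.8]
ee_rot: [0.732, -0.681, -0.002, 0.001]
contact_force: [0.1, -0.4, -1.5]
gripper_width: 7.0
grasp_force: 58.5
```

```bash
python3 - <<'E'
from h import *
arm.get_image("top"); s=arm.read_state(); print(s["clock"],s["position"],s["gripper_width"])
p=.27; L=np.array([735,-31,217.5]); d=np.array([-np.cos(p),0,-np.sin(p)]); u=np.array([-np.sin(p),0,np.cos(p)])
T=L+120*d+18.5*u; Rg=np.c_[[0,-1,0],d,-u]; print(T,np.linalg.det(Rg)); inc(T,Rg,s)
E
```

```text
29.675 [ 473.65145874 -301.5370635   279.85250094] 7.399171774737613
[614.41296086 -31.         203.32198918] 1.0000000000000002
shift m [-0.2596 -0.1602  0.0763] rot deg [15.69  0.63  4.11]
```

Request:
{"op": "servo_tool", "data": {"increments": [[0, -0.015, -0.009, 0, 1, 0, 0.2], [0, -0.045, -0.028, 0.005, 2.7, 0.1, 0.7], [0, -0.08, -0.049, 0.015, 4.8, 0.2, 1.2], [0, -0.115, -0.071, 0.027, 7, 0.3, 1.8], [0, -0.15, -0.0926, 0.04, 9, 0.4, 2.4], [0, -0.185, -0.114, 0.053, 11, 0.5, 2.9], [0, -0.215, -0.1327, 0.063, 13, 0.5, 3.4], [0, -0.24, -0.148, 0.07, 14.5, 0.6, 3.8], [0, -0.254, -0.157, 0.075, 15.4, 0.6, 4], [0, -0.2596, -0.1602, 0.0763, 15.7, 0.63, 4.1], [0, -0.2596, -0.1602, 0.0763, 15.7, 0.63, 4.1], [0, -0.2596, -0.1602, 0.0763, 15.7, 0.63, 4.1]]}}

```text
clock: 31.18
position: [615.2, -31.7, 205.6]
ee_rot: [-0.7, 0.701, -0.097, 0.096]
contact_force: [-0.6, 0.1, 0.5]
gripper_width: 7.2
grasp_force: 58.5
```

Request:
{"op": "servo_tool", "data": {"increments": [[0, 0, 0, 0, 0, 0, 0], [0, 0, 0, 0, 0, 0, 0], [0, 0, 0, 0, 0, 0, 0], [0, 0, 0, 0, 0, 0, 0]]}}

```text
clock: 31.68
position: [615.3, -31.5, 205.4]
ee_rot: [0.701, -0.7, 0.097, -0.096]
contact_force: [-0.3, -0.2, -1.5]
gripper_width: 7.1
grasp_force: 58.5
```

```bash
python3 - <<'E'
from h import *
sc,cs=cam("scene"); pm=arm.spot_point("scene","panel_door_mid"); ls=arm.spot_point("scene","lens")
t,ct=cam("top"); lt=arm.spot_point("top","lens"); pt=arm.spot_point("top","panel_door_mid")
s=arm.read_state(); Rt=R.from_quat(s["ee_rot"]).as_matrix()
p=.27; d=np.array([-np.cos(p),0,-np.sin(p)]); u=np.array([-np.sin(p),0,np.cos(p)])
print(s["clock"],s["position"],Rt.round(3)); mid=s["position"]+Rt@np.array([0,0,19.5]); L=np.array([735,-31,217.5]); v=mid-L
print("mid",mid,"ahead",v@d,"side",v[1],"up",v@u,"angles deg",np.degrees(np.arccos(Rt[:,1]@d)),np.degrees(np.arccos(-Rt[:,2]@u)))
f=lambda l:[(np.round(k["centre"],1).tolist(),round(k["p"],2)) for k in l]
print("scene mid",f(pm),proj(cs,mid),"lens",f(ls),proj(cs,L)); print("top mid",f(pt),proj(ct,mid),"lens",f(lt),proj(ct,L))
E
```

```text
31.975 [615.29585939 -31.37326011 205.32335356] [[ 0.    -0.963  0.27 ]
 [-1.    -0.001 -0.001]
 [ 0.001 -0.27  -0.963]]
mid [620.563017   -31.39892931 186.54819998] ahead 118.5468517711794 side -0.3989293148916282 up 0.6934968414352338 angles deg 0.2047755079888747 0.21468893703766734
scene mid [([151.1, 247.9], 0.93), ([260.0, 292.5], 0.9), ([329.0, 227.9], 0.62)] [[327.27047582 229.57969454]] lens [([360.6, 250.4], 0.62), ([338.4, 265.1], 0.28)] [[363.39255673 254.18572055]]
top mid [([425.0, 273.1], 0.5), ([386.1, 188.2], 0.49)] [[331.0944553 168.9076793]] lens [([331.9, 132.9], 0.59)] [[332.16578091 130.58705381]]
```

```bash
python3 - <<'E'
from h import *
from scipy.optimize import least_squares
A,B=[(lambda f:(f["K"],f["R"],f["t"]))(np.load(n+".npz")) for n in "AB"]
_,cs=cam("scene"); t,ct=cam("top")
ob=[("A",A,(323.2,197.8),1),("B",B,(324.4,196.1),1),("scene",cs,(359.5,251),1),("top",ct,(331.9,132.9),1)]
for sel in(ob,ob[:2],ob[:3]):
    r=least_squares(lambda X:np.concatenate([proj(c,X)[0]-p for _,c,p,_ in sel]),[735,-31,217],loss="soft_l1")
    print(r.x,[(n,(proj(c,r.x)[0]-p).round(1)) for n,c,p,_ in ob])
q=np.load("lens.npy"); print("cyl",q,[(n,(proj(c,q[:3])[0]-p).round(1)) for n,c,p,_ in ob])
# barrel seen from above: bright pixels in top image near lens
h=cv2.cvtColor(t,cv2.COLOR_RGB2HSV); m=(h[110:145,315:350,2]>150)&(h[110:145,315:350,1]<60); ys,xs=np.nonzero(m); print("top barrel cols",xs.min()+315,xs.max()+315,"rows",ys.min()+110,ys.max()+110)
d=np.array([-np.cos(.27),0,-np.sin(.27)]);L=np.array([735,-31,217.5]); print(proj(ct,np.array([L,L-18*d,L+[0,17,0],L-[0,17,0]])+[0,0,0]).round(1))
E
```

```text
[731.0350332  -31.40786561 219.42627879] [('A', array([3.7, 0.4])), ('B', array([-1.2, -0.2])), ('scene', array([2.5, 1.6])), ('top', array([ 0.4, -1.2]))]
[736.3430674  -30.24544653 215.32477648] [('A', array([ 0. , -0.1])), ('B', array([0. , 0.1])), ('scene', array([4.5, 4. ])), ('top', array([ 0. , -2.6]))]
[733.41020051 -31.22113515 217.79372801] [('A', array([1.8, 0.2])), ('B', array([-1. ,  0.1])), ('scene', array([3.3, 2.7])), ('top', array([ 0.3, -1.8]))]
cyl [ 7.32456746e+02 -3.13325739e+01  2.19687337e+02 -1.21776756e-02
  2.88305751e-01] [('A', array([2.6, 1.3])), ('B', array([-1.1,  1. ])), ('scene', array([3. , 1.9])), ('top', array([ 0.4, -1.7]))]
top barrel cols 328 348 rows 123 130
[[332.2 130.6]
 [332.4 124.6]
 [326.6 130.5]
 [337.7 130.7]]
```

All estimates agree within about 3 mm. I'll back off 3 mm, settle, and check the rack before handing in.

Request:
{"op": "servo_tool", "data": {"increments": [[0, 0, 0.0015, 0, 0.1, 0, 0], [0, 0, 0.003, 0, 0.3, 0, 0], [0, 0, 0.003, 0, 0.3, 0, 0], [0, 0, 0.003, 0, 0.3, 0, 0], [0, 0, 0.003, 0, 0.3, 0, 0], [0, 0, 0.003, 0, 0.3, 0, 0], [0, 0, 0.003, 0, 0.3, 0, 0], [0, 0, 0.003, 0, 0.3, 0, 0]]}}

```text
clock: 33.08
position: [612.5, -31.4, 204.6]
ee_rot: [0.7, -0.7, 0.099, -0.098]
contact_force: [-0.1, 0.3, -0.7]
gripper_width: 7.3
grasp_force: 58.5
```

```bash
python3 - <<'E'
from h import *
s=arm.read_state(); Rt=R.from_quat(s["ee_rot"]).as_matrix(); mid=s["position"]+Rt@np.array([0,0,19.5]); v=mid-[733,-31,218.7]; p=.275
print(s["clock"],mid,"ahead",v@[-np.cos(p),0,-np.sin(p)],"up",v@[-np.sin(p),0,np.cos(p)],Rt[:,1],np.abs(s["joint_vel"]).max(),s["grasp_force"])
# rack panels still in place (scene view vs. after placing)
im,c=cam("scene"); 
for x,n in((-72,"one"),(-24,"two")): print(n,proj(c,place(np.array([[x,0.,115]]),[522.1,247.4,-.194])).round(), [(np.round(k["centre"]).tolist(),round(k["p"],2)) for k in arm.spot_point("scene","panel_"+n)], proj(c,place(np.array([[x,0.,10]]),[522.1,247.4,-.194])).round())
E
```

```text
33.075 [617.81751553 -31.42291693 185.80433972] ahead 119.7872411635356 up -0.3821614960501959 [-9.61370915e-01 -6.17586300e-04 -2.75255487e-01] 0.0017055085419700013 58.46753440797329
one [[365. 155.]] [([362.0, 181.0], 0.82)] [[362. 179.]]
two [[374. 165.]] [([370.0, 188.0], 0.82), ([287.0, 283.0], 0.74), ([275.0, 228.0], 0.71)] [[371. 190.]]
```

```bash
python3 -c "
from bench import arm
print(arm.job_done())"
```

```text
the job is handed in; nothing more can be done
None
```

I handed the job in at about 33 s: the one-window panel is fully down in the first slot, the two-window panel is fully down in the second, and the doorway panel is held still about 12 cm from the lens, square and centred to within roughly 3 mm by my measurements.

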